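Sweep used vial caps through the tray gate

ROBOT

A 6-joint arm with a two-finger parallel gripper is mounted at the origin on the work surface. World frame = base frame: x ahead of the robot, y to its left, z up, the work surface at z = 0. Lengths are in m, angles in rad, forces in N, time in s.
With the tool pointing down it reaches from about 0.3 to 0.825 m from the base axis. Payload 5.4 kg.
Tool frame: the origin (TCP) lies at the very end of the fingers, on their centre line; the grasp point (between the pads) lies 19 mm behind it; z points along the fingers, x is the direction in which the jaws open and shut, and the axes are right-handed (so a half turn about z gives the same grasp; the last joint's range is limited). The gripper opens to 92 mm and grips with 3 to 60 N. Pads are 20 mm wide; open, the fingers measure 128 mm over their backs; the gripper's body (75 mm by 189 mm) begins 69 mm behind the grasp point.
Start: joints at [-1.322, 0.158, 1.597, -0, 1.386, -0.21], TCP at [0.255, -0.516, 0.215] pointing down, gripper open.
Joint ranges: [-2.91, 2.91], [-0.94, 2.29], [0.18, 2.7], [-1.29, 4.43], [0.17, 2.64], [-3, 3]. Speed limits (rad/s): [2.57, 2.57, 3.14, 3.14, 3.14, 3.14].

INTERFACE

Orientations are given as a rotation vector (axis times angle).
In Python, from workcell import bot gives the robot as it stands. Calls block until the motion is done:
- bot.goto(position, orientation): joint-space move of the TCP to a pose.
- bot.line_to(position, rot=None, max_speed=0.15): straight line of the TCP; rot=None keeps the orientation; max_speed is the mean speed in m/s.
- bot.set_joints(angles): joint-space move.
- bot.set_gripper(opening, newtons=None): opening from 0.0 (shut) to 1.0 (fully open); newtons is the grip in N (None keeps the last); returns when the fingers have stopped.
- bot.hold(seconds).
- bot.inverse_kinematics(position, orientation): joint angles nearest the present ones, or None.
- bot.read_camera(name): name is "scene" or "top" or "wrist"; returns a dict with "pixels" (420x560x3 uint8, blue, green, red), "fx", "fy", "cx", "cy" (pixels), "R" (3x3) and "t" (3): a world point X has camera coordinates R X + t. Camera axes: x right, y down, z forward; pixel columns grow to the right and rows downward; lengths in m; the calibration is good to about 2 mm. A picture is of the moment at which its call begins. There is no depth.
A pose or a line that the arm cannot do raises bot.MotionError and nothing moves.
- bot.job_done(): hands the job in, once; it reports no verdict.
Readings, each from a call of its own:
- bot.current_clock(): time.
- bot.current_joints(): joint angles.
- bot.current_joint_vel(): joint speeds.
- bot.current_effort(): joint torques, N m.
- bot.current_ee_pos(): TCP position.
- bot.current_tool_rot(): TCP orientation.
- bot.current_contact_force(): force on the tool from outside, world axes, zero at the start.
- bot.current_ft_torque(): the same for the moment, N m.
- bot.current_opening(): opening from 0.0 (shut) to 1.0 (fully open).
Only numpy, scipy, OpenCV 4.12 (cv2) and the standard library are available. Lean on these libraries where they do the work, as an engineer would, in place of code of your own. Each camera call takes 0.05 s, during which the arm holds its last target.

TASK

With the fingertips, sweep the three blue caps across the white tray and through the narrow orange gate, one at a time, so that each drops into the slot behind the gate before the next one follows. Slide them only: do not pick up or lift any cap. Leave the amber sample vial standing where it is on the tray, and leave the bottle and the cartridge rack beside the tray alone.

Things in the scene. Friction and masses are not known exactly. Their poses are not given: they have to be found in the camera images.
- tray: A white tray, fixed. Its origin lies on the bench straight below the middle of the gate; x points through the gate from deck to slot, y along the gate wall, z up. The flat grey deck, 65 mm above the origin, spans x = -185 to 0 mm and y = -150 to 150 mm, with a rim 10 mm high and 5 mm thick at its back and sides and the gate wall across x = 0. A cap drops once its centre is pushed past x = 0.
- gate (a point): Middle of the gate at deck level, axes as the tray's: a gap 37 mm wide (y = -18.5 to 18.5 mm) in the orange wall, which is 18 mm high above the deck and 4 mm thick (x = -4 to 0 mm). On the deck side two 45-degree cheeks, as high as the wall, widen the way in to about 60 mm at x = -17 mm. The deck ends in a sharp edge at x = 0.
- slot (a point): Middle of the slot's floor, axes as the tray's. The slot is an open pit just behind the gate, 65 mm along x and 120 mm along y inside, its floor 60 mm below the deck, its outer walls 18 mm higher than the deck and 5 mm thick.
- cap_a_center (a point): A blue aluminium vial cap, a plain solid disc 26 mm in diameter and 14 mm high, about 16 g, lying flat on the tray's deck; all three caps are alike. The point is its centre, 7 mm above the deck.
- cap_b_center (a point): A blue aluminium vial cap, a plain solid disc 26 mm in diameter and 14 mm high, about 16 g, lying flat on the tray's deck; all three caps are alike. The point is its centre, 7 mm above the deck.
- cap_c_center (a point): A blue aluminium vial cap, a plain solid disc 26 mm in diameter and 14 mm high, about 16 g, lying flat on the tray's deck; all three caps are alike. The point is its centre, 7 mm above the deck.
- vial_center (a point): An amber glass sample vial with a black cap, standing on the deck among the blue caps: 23 mm in diameter, 50 mm high. The point is its centre, 25 mm above the deck. Not to be disturbed.
- bottle_center (a point): A white plastic bottle with a blue cap, 68 mm in diameter and 125 mm high, standing on the bench to the robot's left of the tray. The point is its centre, half-way up. Not to be disturbed.
- rack_center (a point): A white rack with coloured cartridges, 160 x 110 mm and 57 mm high, on the bench to the robot's right of the tray. The point is its centre, half-way up. Not to be disturbed.

How it is judged:
On the way, in this order (a step that is already met when the one before it is completed fails the run):
1. one cap lies in the slot and the other two are not in it ((((z of cap_a_center in the frame of tray below 0.055 m and x of cap_a_center in the frame of tray between 0 and 0.065 m and y of cap_a_center in the frame of tray between -0.06 and 0.06 m) and not (z of cap_b_center in the frame of tray below 0.055 m and x of cap_b_center in the frame of tray between 0 and 0.065 m and y of cap_b_center in the frame of tray between -0.06 and 0.06 m) and not (z of cap_c_center in the frame of tray below 0.055 m and x of cap_c_center in the frame of tray between 0 and 0.065 m and y of cap_c_center in the frame of tray between -0.06 and 0.06 m)) or (not (z of cap_a_center in the frame of tray below 0.055 m and x of cap_a_center in the frame of tray between 0 and 0.065 m and y of cap_a_center in the frame of tray between -0.06 and 0.06 m) and (z of cap_b_center in the frame of tray below 0.055 m and x of cap_b_center in the frame of tray between 0 and 0.065 m and y of cap_b_center in the frame of tray between -0.06 and 0.06 m) and not (z of cap_c_center in the frame of tray below 0.055 m and x of cap_c_center in the frame of tray between 0 and 0.065 m and y of cap_c_center in the frame of tray between -0.06 and 0.06 m)) or (not (z of cap_a_center in the frame of tray below 0.055 m and x of cap_a_center in the frame of tray between 0 and 0.065 m and y of cap_a_center in the frame of tray between -0.06 and 0.06 m) and not (z of cap_b_center in the frame of tray below 0.055 m and x of cap_b_center in the frame of tray between 0 and 0.065 m and y of cap_b_center in the frame of tray between -0.06 and 0.06 m) and (z of cap_c_center in the frame of tray below 0.055 m and x of cap_c_center in the frame of tray between 0 and 0.065 m and y of cap_c_center in the frame of tray between -0.06 and 0.06 m)))), for 0.2 s.
2. two caps lie in the slot and the third is not in it (((not (z of cap_a_center in the frame of tray below 0.055 m and x of cap_a_center in the frame of tray between 0 and 0.065 m and y of cap_a_center in the frame of tray between -0.06 and 0.06 m) and (z of cap_b_center in the frame of tray below 0.055 m and x of cap_b_center in the frame of tray between 0 and 0.065 m and y of cap_b_center in the frame of tray between -0.06 and 0.06 m) and (z of cap_c_center in the frame of tray below 0.055 m and x of cap_c_center in the frame of tray between 0 and 0.065 m and y of cap_c_center in the frame of tray between -0.06 and 0.06 m)) or ((z of cap_a_center in the frame of tray below 0.055 m and x of cap_a_center in the frame of tray between 0 and 0.065 m and y of cap_a_center in the frame of tray between -0.06 and 0.06 m) and not (z of cap_b_center in the frame of tray below 0.055 m and x of cap_b_center in the frame of tray between 0 and 0.065 m and y of cap_b_center in the frame of tray between -0.06 and 0.06 m) and (z of cap_c_center in the frame of tray below 0.055 m and x of cap_c_center in the frame of tray between 0 and 0.065 m and y of cap_c_center in the frame of tray between -0.06 and 0.06 m)) or ((z of cap_a_center in the frame of tray below 0.055 m and x of cap_a_center in the frame of tray between 0 and 0.065 m and y of cap_a_center in the frame of tray between -0.06 and 0.06 m) and (z of cap_b_center in the frame of tray below 0.055 m and x of cap_b_center in the frame of tray between 0 and 0.065 m and y of cap_b_center in the frame of tray between -0.06 and 0.06 m) and not (z of cap_c_center in the frame of tray below 0.055 m and x of cap_c_center in the frame of tray between 0 and 0.065 m and y of cap_c_center in the frame of tray between -0.06 and 0.06 m)))), for 0.2 s.
At the end, for the whole second after the job is handed in: All three caps lie at rest in the slot (centres inside its walls and at least 10 mm below the deck), and the vial stands upright within 12 mm of where it stood (z of each of cap_a_center, cap_b_center, cap_c_center in the frame of tray below 0.055 m and x of cap_a_center in the frame of tray between 0 and 0.065 m and y of cap_a_center in the frame of tray between -0.06 and 0.06 m and x of cap_b_center in the frame of tray between 0 and 0.065 m and y of cap_b_center in the frame of tray between -0.06 and 0.06 m and x of cap_c_center in the frame of tray between 0 and 0.065 m and y of cap_c_center in the frame of tray between -0.06 and 0.06 m and linear speed of each of cap_a, cap_b, cap_c below 0.02 m/s and angle between vial_center's own z axis and vertical below 0.1 rad and distance of vial_center from where it was at the start of the episode below 0.012 m); the robot touches nothing.
It fails at once if a cap is lifted (its centre more than 20 mm above the deck, 13 mm up) (z of any of cap_a_center, cap_b_center, cap_c_center in the frame of tray above 0.085 m).
It fails at once if the vial is moved by more than 12 mm, lifted or tipped (distance of vial_center from where it was at the start of the episode above 0.012 m or angle between vial_center's own z axis and vertical above 0.3 rad).
It fails at once if the bottle or the rack is moved by more than 15 mm (distance of any of bottle_center, rack_center from where it was at the start of the episode above 0.015 m).
It also fails if it takes over 72 s, if anything falls off the work surface, if the arm or the gripper's body presses on something with over 40 N, if the wrist force passes 120 N, or if a joint passes its speed limit or range.

## Working session

There is one attempt and no reset: what is moved stays moved. The work goes in short steps, each a Python script; the robot and the scene stay as the last script left them, time stands still between calls to the robot, and variables do not carry over. Pictures are saved under pics/ and viewed, and the job is handed in when it is done.

```bash
mkdir -p pics; ls
python3 - <<'E'
from workcell import bot
import cv2
for n in ("scene","top","wrist"):
    c=bot.read_camera(n); cv2.imwrite(f"pics/{n}0.png",c["pixels"])
    print(n,c["fx"],c["cx"],c["cy"],(-c["R"].T@c["t"]).round(3),c["R"].round(3).tolist())
print(bot.current_clock(),bot.current_tool_rot(),bot.current_opening())
E
```

```text
pics
scene 460.73904422113975 277.25012920742864 213.09236059034743 [0.905 0.425 0.979] [[-0.782, 0.624, -0.003], [0.527, 0.658, -0.537], [-0.333, -0.422, -0.843]]
top 450.0709708718213 273.08545469481373 207.01785340233096 [ 0.389 -0.024  1.161] [[0.0, -1.0, -0.005], [-0.986, 0.001, -0.168], [0.168, 0.005, -0.986]]
wrist 298.6576237632681 281.5074940911784 207.757812462421 [ 0.314 -0.485  0.385] [[0.443, -0.896, -0.002], [-0.871, -0.431, 0.234], [-0.211, -0.102, -0.972]]
0.15 [-2.66754682e+00  1.65762437e+00  1.56564540e-03] 1.0012006881081845
```

View pics/top0.png

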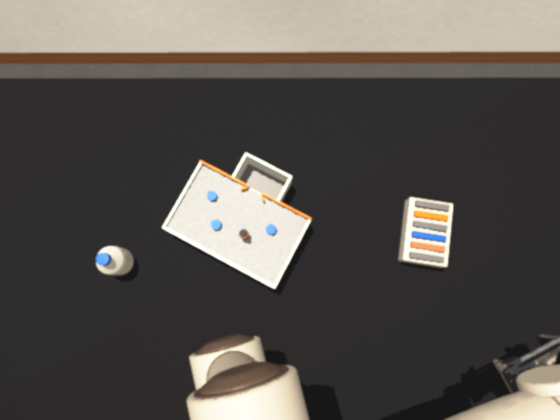

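View pics/scene0.png

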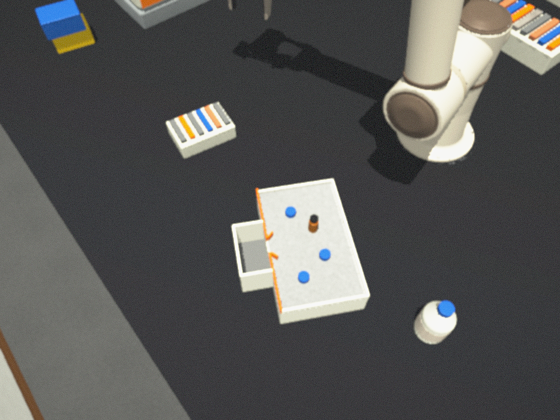

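The top view shows the tray tilted, with the slot on the far side of the gate (about px 255,190). The caps are at about (212,196), (216,225) and (271,230), and the vial is at (245,236). The bottle is at (115,260) and the rack at (427,232). Next I measure these.

```bash
cat > h.py <<'E'
import numpy as np,cv2
from workcell import bot
def ray(c,uv,z):
    uv=np.atleast_2d(np.asarray(uv,float)); d=np.c_[(uv[:,0]-c["cx"])/c["fx"],(uv[:,1]-c["cy"])/c["fy"],np.ones(len(uv))]@c["R"]
    o=-c["R"].T@c["t"]; return o+d*((z-o[2])/d[:,2])[:,None]
def proj(c,X):
    p=np.atleast_2d(X)@c["R"].T+c["t"]; return np.c_[c["fx"]*p[:,0]/p[:,2]+c["cx"],c["fy"]*p[:,1]/p[:,2]+c["cy"]]
def masks(img):
    h=cv2.cvtColor(img,cv2.COLOR_BGR2HSV)
    return {"blue":cv2.inRange(h,(100,120,80),(125,255,255)),"orange":cv2.inRange(h,(5,150,120),(18,255,255)),"white":cv2.inRange(h,(0,0,120),(180,70,255))}
def blobs(m,amin):
    n,l,s,ce=cv2.connectedComponentsWithStats(m)
    return [(ce[i].round(1).tolist(),s[i].tolist()) for i in range(1,n) if s[i,4]>=amin]
E
python3 - <<'E'
from h import *
for n in ("top","scene"):
    c=bot.read_camera(n); m=masks(c["pixels"])
    for k,z in(("blue",.076),("orange",.083)):
        for b,s in blobs(m[k],8): print(n,k,b,s,ray(c,b,z)[0].round(4))
E
```

```text
top blue [213.4, 198.1] [210, 195, 7, 6, 22] [0.5958 0.1278 0.076 ]
top blue [216.8, 225.6] [213, 222, 8, 8, 46] [0.5278 0.118  0.076 ]
top blue [271.1, 229.7] [267, 226, 9, 9, 60] [ 0.5177 -0.0139  0.076 ]
top blue [428.5, 236.2] [412, 232, 34, 10, 173] [ 0.5018 -0.3939  0.076 ]
top blue [102.2, 258.8] [95, 254, 15, 11, 137] [0.4476 0.3918 0.076 ]
top orange [216.6, 169.1] [199, 159, 39, 23, 101] [0.6673 0.1206 0.083 ]
top orange [243.3, 184.7] [239, 180, 9, 10, 30] [0.6278 0.0542 0.083 ]
top orange [268.7, 197.6] [263, 195, 13, 7, 16] [ 0.5956 -0.0081  0.083 ]
top orange [294.6, 209.9] [277, 202, 35, 18, 125] [ 0.5652 -0.071   0.083 ]
top orange [432.6, 216.9] [414, 211, 34, 10, 93] [ 0.5478 -0.4041  0.083 ]
top orange [437.1, 249.5] [430, 248, 13, 4, 18] [ 0.4692 -0.4102  0.083 ]
scene blue [59.2, 18.3] [35, 0, 50, 41, 1395] [ 0.6325 -1.0368  0.076 ]
scene blue [516.3, 5.7] [507, 0, 20, 13, 116] [-0.555  -0.1656  0.076 ]
scene blue [549.2, 35.8] [538, 26, 22, 19, 147] [-0.5045 -0.0092  0.076 ]
scene blue [203.3, 119.3] [196, 108, 16, 23, 107] [ 0.518  -0.3825  0.076 ]
scene blue [
[... 531 characters left out ...]
 23, 7, 5, 8] [-0.5508 -0.0299  0.083 ]
scene orange [538.3, 33.9] [530, 28, 19, 11, 28] [-0.4756 -0.0319  0.083 ]
scene orange [551.5, 46.7] [547, 43, 13, 7, 33] [-0.4544  0.0283  0.083 ]
scene orange [258.8, 201.6] [255, 188, 9, 32, 64] [ 0.5657 -0.0752  0.083 ]
scene orange [312.7, 226.2] [309, 221, 9, 11, 63] [0.5112 0.0545 0.083 ]
scene orange [266.7, 233.1] [263, 223, 10, 17, 41] [0.6035 0.0036 0.083 ]
scene orange [272.1, 257.7] [269, 253, 9, 14, 44] [0.6322 0.0596 0.083 ]
scene orange [274.4, 278.8] [274, 277, 2, 5, 9] [0.6592 0.1018 0.083 ]
scene orange [276.2, 289.0] [275, 283, 4, 13, 20] [0.6707 0.1223 0.083 ]
scene orange [279.0, 302.1] [278, 298, 3, 9, 15] [0.6842 0.1484 0.083 ]
```

View pics/wrist0.png

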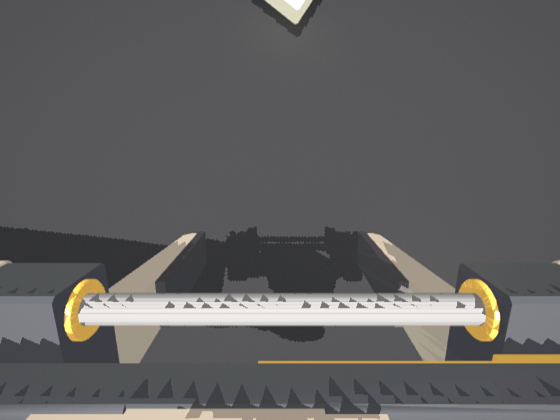

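```bash
cat >> h.py <<'E'
from scipy.spatial.transform import Rotation as Ro
R0=Ro.from_rotvec([-2.66754682,1.65762437,0.0]).as_matrix()
def rot(yaw):  # tool down, camera-side ("up") direction at world yaw; start pose is about +26.3deg
    R=Ro.from_euler('z',yaw).as_matrix()@Ro.from_rotvec([np.pi,0,0]).as_matrix()
    # tool y = -cam up?  handled by printing
    return Ro.from_matrix(R).as_rotvec()
E
python3 - <<'E'
from h import *
print(R0.round(3).tolist())
c=bot.read_camera("wrist")
print((R0.T@(-c["R"].T@c["t"]-bot.current_ee_pos())).round(3))
for y in (-150,-118,-90,-60,-30,0,30,60,90,118,150): 
    q=bot.inverse_kinematics([.51,.04,.32],rot(np.radians(y))); print(y,None if q is None else np.round(q,2))
E
```

```text
[[0.443, -0.897, 0.001], [-0.897, -0.443, 0.001], [-0.001, -0.001, -1.0]]
[-0.001 -0.067 -0.171]
-150 [-0.16 -0.06  1.62 -0.    1.58  2.46]
-118 [-0.16 -0.06  1.62  0.    1.58  1.9 ]
-90 [-0.16 -0.06  1.62  0.    1.58  1.41]
-60 [-0.16 -0.06  1.62 -0.    1.58  0.89]
-30 [-0.16 -0.06  1.62 -0.    1.58  0.37]
0 [-0.16 -0.06  1.62 -0.    1.58 -0.16]
30 [-0.16 -0.06  1.62 -0.    1.58 -0.68]
60 [-0.16 -0.06  1.62 -0.    1.58 -1.21]
90 [-0.16 -0.06  1.62  0.    1.58 -1.73]
118 [-0.16 -0.06  1.62  0.    1.58 -2.22]
150 [-0.16 -0.06  1.62  0.    1.58 -2.78]
```

Run:
```python
from h import *
p=np.array([.515,.085,.33])
bot.goto(p,rot(np.radians(-118)))
bot.set_gripper(0.0)
c=bot.read_camera("wrist"); cv2.imwrite("pics/wrist1.png",c["pixels"])
m=masks(c["pixels"])
for k,z in(("blue",.076),("orange",.083)):
    for b,s in blobs(m[k],30): print(k,b,s,ray(c,b,z)[0].round(4))
print(bot.current_clock(),bot.current_ee_pos())
```

```text
blue [342.1, 147.0] [333, 139, 19, 17, 255] [ 0.5201 -0.0116  0.076 ]
blue [254.2, 183.9] [246, 176, 17, 17, 229] [0.5323 0.1222 0.076 ]
blue [126.7, 328.7] [116, 325, 22, 10, 172] [0.4221 0.4209 0.076 ]
orange [199.0, 93.0] [166, 93, 68, 3, 69] [0.6727 0.1263 0.083 ]
orange [370.1, 93.5] [335, 93, 68, 5, 100] [ 0.5664 -0.0726  0.083 ]
orange [220.5, 97.0] [173, 97, 95, 2, 96] [0.6551 0.1038 0.083 ]
orange [345.8, 97.0] [299, 96, 97, 4, 109] [ 0.5774 -0.0425  0.083 ]
4.0667 [0.51500364 0.08498394 0.32999051]
```

View pics/wrist1.png

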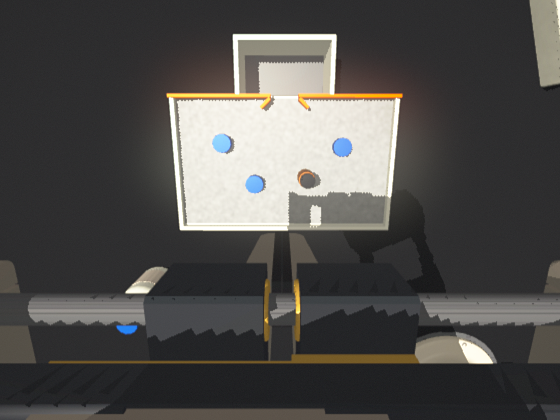

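The picture shows the tray nearly square to the image. The gate gap is at about px (285,96), the caps at (222,143), (342,147) and (254,184), and the vial's black cap at (307,180).

```bash
cat >> h.py <<'E'
def find_caps(c):
    h=cv2.cvtColor(c["pixels"],cv2.COLOR_BGR2HSV)
    m=cv2.inRange(h,(98,90,60),(125,255,255)); out=[]
    for ce,s in blobs(m,60):
        # blob mixes top face (z .079) and near side; effective height of blob centroid ~ .076
        out.append((ce,s[4],ray(c,ce,.0765)[0]))
    return out
E
python3 - <<'E'
from h import *
c=bot.read_camera("wrist"); h=cv2.cvtColor(c["pixels"],cv2.COLOR_BGR2HSV)
o=cv2.inRange(h,(3,110,70),(22,255,255)); o[130:]=0
cols=np.where(o[:100].any(0))[0]; top=np.array([o[:,k].argmax() for k in cols])
print(cols.min(),cols.max(),[ (cols[i],cols[i+1]) for i in np.where(np.diff(cols)>3)[0]])
W=ray(c,np.c_[cols,top],.083)
vx,vy,x0,y0=cv2.fitLine(W[:,:2].astype(np.float32),cv2.DIST_HUBER,0,.01,.01).ravel()
if vy<0: vx,vy=-vx,-vy
ey=np.array([vx,vy]); ex=np.array([vy,-vx]); print("yaw",np.degrees(np.arctan2(ex[1],ex[0])),"x0",x0,y0)
P=np.array([x0,y0])
s=(W[:,:2]-P)@ey; print("ends",s.min(),s.max(), "resid",np.std((W[:,:2]-P)@ex))
i=np.where(np.diff(cols)>3)[0]
for j in i: print("gap",s[j],s[j+1],s[j]-s[j+1])
mid=(s.min()+s.max())/2; print("mid ends",mid)
j=i[np.argmin(abs(cols[i]-285))]; mg=(s[j]+s[j+1])/2; print("mid gap",mg)
O=P+ey*(mid*.5+mg*.5); print("origin",O)
np.savez("tray.npz",O=O,ex=ex,ey=ey)
T=lambda X:np.array([(X[:2]-O)@ex,(X[:2]-O)@ey]).round(4)
for n in("wrist","top","scene"):
    cc=bot.read_camera(n)
    for ce,a,X in find_caps(cc):
        t=T(X)
        if -.19<t[0]<.07 and abs(t[1])<.155: print(n,ce,a,X.round(4),t)
# deck back rim / vial top
d=cv2.inRange(h,(0,0,0),(180,255,70)); d[:, :295]=0; d[:,320:]=0; d[:165]=0;d[195:]=0
for b,s_ in blobs(d,30): print("vialcap",b,s_,T(ray(c,b,.113)[0]))
print("rim outer back px row 231:",T(ray(c,[285,230],.075)[0]), "left/right",T(ray(c,[170,97],.075)[0]),T(ray(c,[401,97],.075)[0]))
E
python3 -c "
import cv2;i=cv2.imread('pics/wrist1.png');cv2.imwrite('pics/w1crop.png',cv2.resize(i[30:240,150:420],None,fx=2.9,fy=2.8,interpolation=2))"
```

```text
166 402 [(np.int64(270), np.int64(298))]
yaw -27.967016 x0 0.6105746 0.009320025
ends -0.13510575556420554 0.17599420703475732 resid 0.0012824677573440959
gap 0.03888436194412821 0.0019468238732930536 0.036937538070835156
mid ends 0.020444225735275892
mid gap 0.020415592908710634
origin [0.62015548 0.02736408]
wrist [221.6, 143.0] 258 [0.6037 0.1341 0.0765] [-0.0646  0.0866]
wrist [341.9, 146.8] 276 [ 0.5206 -0.0114  0.0765] [-0.0698 -0.0809]
wrist [254.1, 183.8] 247 [0.5325 0.1221 0.0765] [-0.1218  0.0426]
top [270.8, 229.3] 82 [ 0.5186 -0.0132  0.0765] [-0.0706 -0.0834]
scene [290.1, 211.7] 95 [ 0.5236 -0.0107  0.0765] [-0.0674 -0.0789]
scene [324.4, 254.1] 104 [0.535  0.1219 0.0765] [-0.1195  0.0435]
scene [303.2, 276.5] 109 [0.6061 0.1337 0.0765] [-0.0622  0.0873]
rim outer back px row 231: [-0.1918 -0.002 ] left/right [-0.004   0.1536] [-0.004  -0.1577]
```

View pics/w1crop.png

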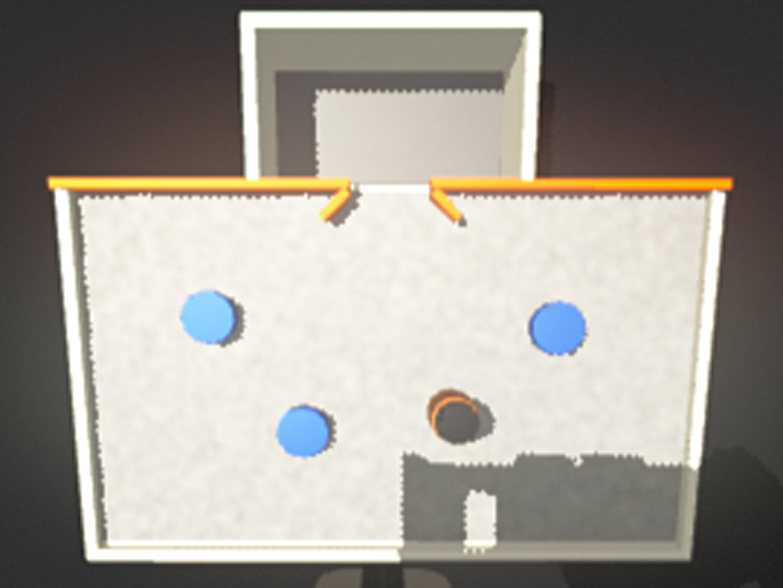

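Measured sizes agree with the given ones: the gap is 36.9 mm (given 37), the wall 311 mm (310) and the back rim at -192 mm (-190). Next I locate the vial and start on cap A.

```bash
cat >> h.py <<'E'
import os
if os.path.exists("tray.npz"):
    _t=np.load("tray.npz"); O,EX,EY=_t["O"],_t["ex"],_t["ey"]
    TYAW=np.degrees(np.arctan2(EX[1],EX[0]))
def T(X): X=np.asarray(X)[:2]-O; return np.array([X@EX,X@EY])
def Wd(t,z): p=O+t[0]*EX+t[1]*EY; return np.array([p[0],p[1],z])
def caps(n="scene"):
    r=[]
    for ce,a,X in find_caps(bot.read_camera(n)):
        t=T(X)
        if -.19<t[0]<.08 and abs(t[1])<.155: r.append((np.round(t*1000,1).tolist(),a))
    return r
UP=.145; DN=.070
def wrapyaw(y):
    y=(y+90)%180-90
    return y
def push(start,end,speed=.08,raise_=True,lateral='x'):
    """TCP sweep in tray coords (m); tool x across (or along) the sweep"""
    start=np.array(start,float); end=np.array(end,float); d=end-start
    th=TYAW+np.degrees(np.arctan2(d[1],d[0]))
    r=rot(np.radians(wrapyaw(th-90 if lateral=='x' else th)))
    bot.goto(Wd(start,UP),r); bot.line_to(Wd(start,DN),max_speed=.15)
    bot.line_to(Wd(end,DN),max_speed=speed)
    f=bot.current_contact_force(); 
    if raise_: bot.line_to(Wd(end,UP),max_speed=.2)
    return f
def sweep_cap(cap,target,off=.0225,back=.033,**k):
    cap=np.array(cap);target=np.array(target);u=(target-cap)/np.linalg.norm(target-cap)
    return push(cap-back*u,target-off*u,**k)
E
python3 - <<'E'
from h import *
c=cv2.imread("pics/wrist1.png"); cam=bot.read_camera("wrist")
print("vial top(.115)",T(ray(cam,[307.6,180.7],.115)[0]),"base",T(ray(cam,[304.5,173.5],.068)[0]))
bot.set_gripper(0.10)
A=[-.0635,.087]; print("force",sweep_cap(A,[-.045,0],raise_=False))
s=bot.read_camera("scene"); cv2.imwrite("pics/s1.png",cv2.resize(s["pixels"][120:340,200:400],(780,600*0+858//1),interpolation=2)[:600])
cv2.imwrite("pics/w2.png",bot.read_camera("wrist")["pixels"])
print(bot.current_clock(),T(bot.current_ee_pos()),bot.current_opening(),caps())
E
```

```text
vial top(.115) [-0.11164977 -0.03071892] base [-0.10808294 -0.03011354]
force [0.79388026 0.01209386 0.01923821]
8.25 [-0.04985964  0.02238777] 0.09598868430793212 [([-119.7, 43.6], 106)]
```

View pics/s1.png

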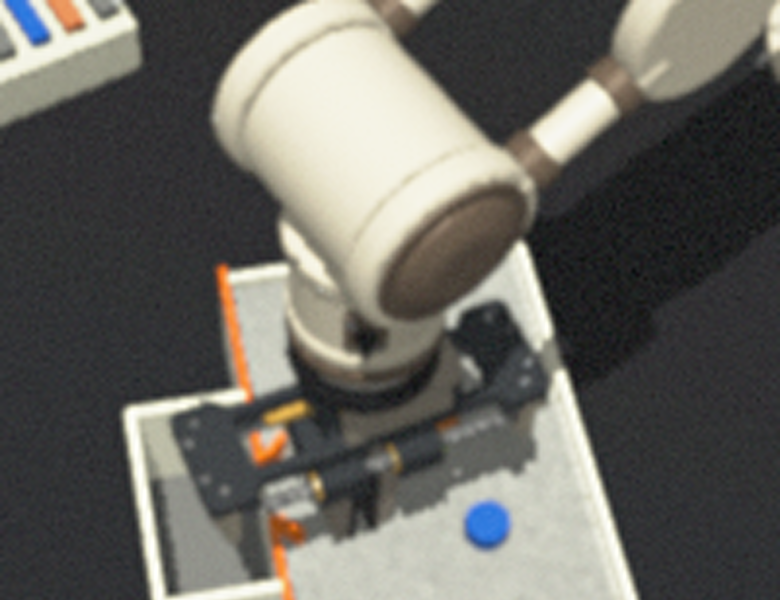

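View pics/w2.png

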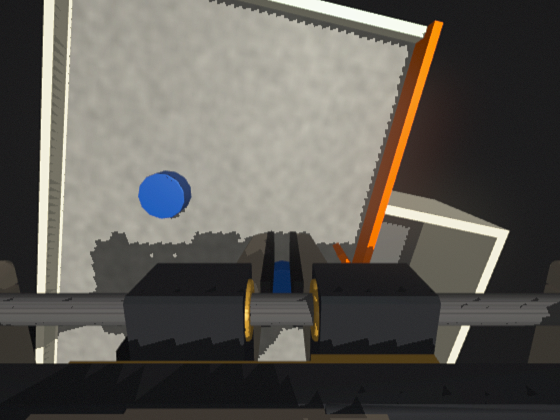

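The cap is seen between the fingertips, carried as planned. Cap B is still at (-120,44). Now I raise the fingers, check cap A from the gate approach pose, and push it through.

```bash
cat >> h.py <<'E'
GR=rot(np.radians(TYAW-90))
def hover_gate(y=0.,x=-.085,z=.2):
    bot.goto(Wd([x,y],z),GR)
E
python3 - <<'E'
from h import *
t=T(bot.current_ee_pos()); bot.line_to(Wd(t,UP),max_speed=.2)
hover_gate()
w=bot.read_camera("wrist"); cv2.imwrite("pics/w3.png",w["pixels"])
print(caps("wrist"),caps("scene"),bot.current_clock())
E
```

```text
[([-45.7, 1.1], 548), ([-69.7, -80.8], 566), ([-120.8, 43.1], 478)] [([-68.0, -79.1], 98), ([-43.7, 2.2], 104), ([-119.8, 42.3], 116)] 10.5333
```

View pics/w3.png

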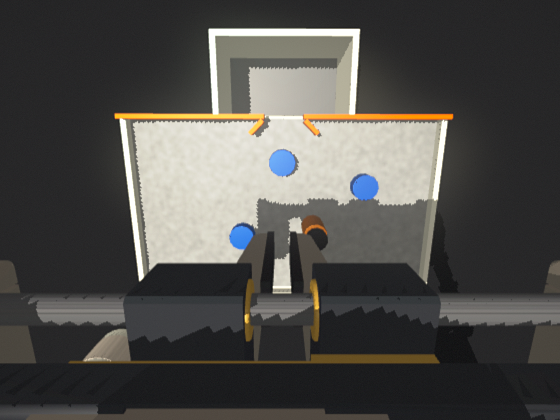

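Cap A is at (-46,1) mm, px (282,163), in front of the gate. The vial is clear.

```bash
cat >> h.py <<'E'
def gate_push(y=0.,x0=-.077):
    bot.set_gripper(0.10)
    bot.goto(Wd([x0,y],UP),GR); bot.line_to(Wd([x0,y],DN),max_speed=.15)
    bot.line_to(Wd([-.027,0],DN),max_speed=.08)
    bot.set_gripper(0.0)
    bot.line_to(Wd([-.0165,0],DN),max_speed=.05)
    print("F",bot.current_contact_force().round(2),bot.current_opening())
    w=bot.read_camera("wrist"); cv2.imwrite(f"pics/g{bot.current_clock():.1f}.png",w["pixels"]); print(f"g{bot.current_clock():.1f}")
    bot.line_to(Wd([-.03,0],DN),max_speed=.15); bot.line_to(Wd([-.03,0],UP),max_speed=.2)
    hover_gate()
    print(caps("wrist"),caps("scene"),bot.current_clock())
    cv2.imwrite(f"pics/h{bot.current_clock():.1f}.png",bot.read_camera("wrist")["pixels"]);
E
python3 - <<'E'
from h import *
gate_push(.0005)
E
ls pics
```

```text
F [-0.2  -0.51 -0.5 ] 0.002185234352565665
g13.2
[([22.4, 3.2], 462), ([-69.8, -80.8], 570), ([-121.3, 42.3], 526)] [([-67.7, -79.2], 97), ([-119.8, 42.3], 116), ([34.8, 34.5], 105)] 14.5167
g13.2.png
h14.5.png
s1.png
scene0.png
top0.png
w1crop.png
w2.png
w3.png
wrist0.png
wrist1.png
```

View pics/h14.5.png

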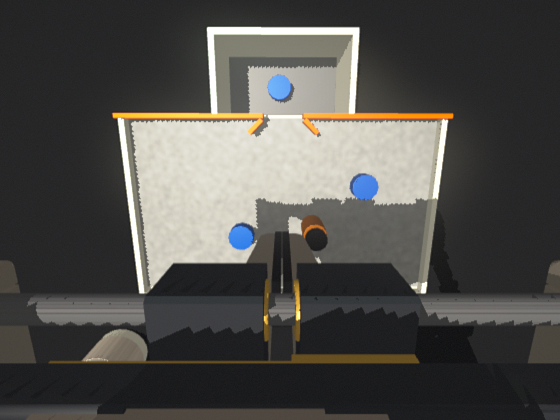

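Cap A lies in the slot at px (280,87), and the other two caps and the vial are unmoved. Cap C is next.

Run:
```python
from h import *
bot.set_gripper(0.10)
print(sweep_cap([-.069,-.0802],[-.045,0]))
hover_gate(); cv2.imwrite("pics/c1.png",bot.read_camera("wrist")["pixels"])
print(caps("wrist"),caps("scene"),bot.current_clock())
```

```text
[ 0.19143524 -0.80758937 -0.35873122]
[([22.5, 3.2], 464), ([-45.2, 1.7], 549), ([-120.8, 43.2], 484)] [([-43.2, 3.4], 101), ([-119.8, 42.3], 115), ([34.8, 34.3], 104)] 20.1167
```

View pics/c1.png

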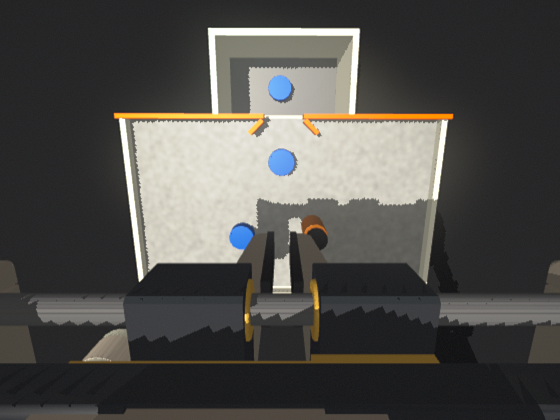

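Cap C is at (-45,2) mm, px (282,162), ready for the gate.

```bash
python3 - <<'E'
from h import *
gate_push(.0015)
E
ls -t pics|head -1
```

```text
F [ 0.16 -0.02  0.22] 0.006456240343951871
g22.8
[([18.0, 1.4], 907), ([-121.3, 42.5], 525)] [([-120.0, 42.4], 117), ([28.9, 30.9], 213)] 24.1
h24.1.png
```

View pics/h24.1.png

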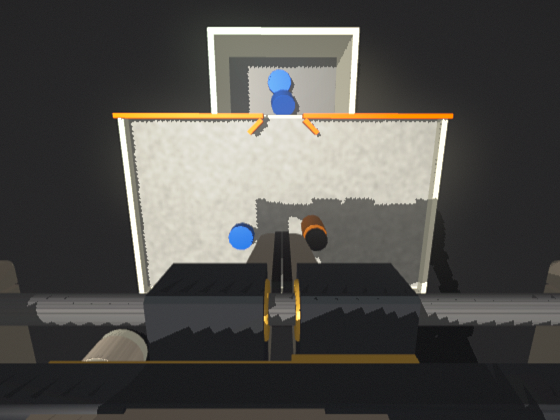

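Run:
```python
from h import *
s=bot.read_camera("scene")["pixels"]; t=bot.read_camera("top")["pixels"]; w=bot.read_camera("wrist");
f=lambda i,x,y,n:cv2.resize(i[y:y+n,x:x+n],(390,390),interpolation=2)
cv2.imwrite("pics/sl.png",np.hstack([f(s,225,210,80),f(w["pixels"],240,60,80)]))
for z in(.012,.02,.03,.05): print(z,T(ray(w,[283,103.5],z)[0]).round(4))
```

```text
0.012 [ 0.015  -0.0008]
0.02 [ 0.0142 -0.0008]
0.03 [ 0.0133 -0.0007]
0.05 [ 0.0113 -0.0006]
```

View pics/sl.png

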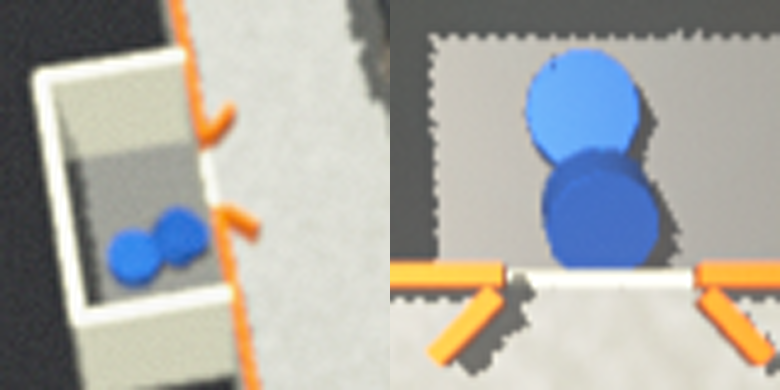

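Both caps are low in the slot. The second leans on the first, with its centre at x≈14 mm, well below the deck. Now cap B.

Run:
```python
from h import *
bot.set_gripper(0.10)
print(sweep_cap([-.1205,.0427],[-.045,-.001]))
hover_gate(); cv2.imwrite("pics/b1.png",bot.read_camera("wrist")["pixels"])
print(caps("wrist"),caps("scene"),bot.current_clock())
```

```text
[-0.46869054  0.40821671 -0.19726447]
[([18.0, 1.5], 909), ([-45.3, 0.5], 545)] [([-43.1, 1.6], 103), ([29.1, 30.9], 212)] 31.6833
```

View pics/b1.png

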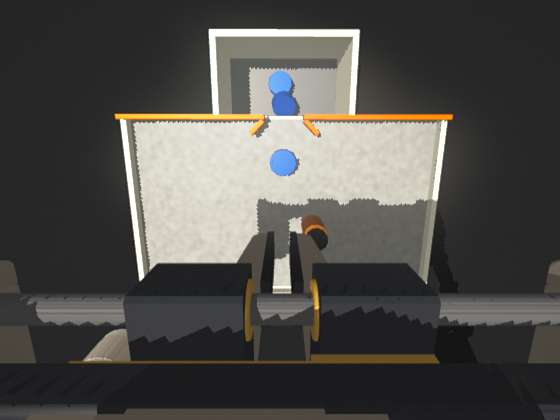

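Cap B is at (-45,0.5) mm, px (283,162). I push it through.

Run:
```python
from h import *
gate_push(.0)
bot.hold(.5)
s=bot.read_camera("scene")["pixels"]; w=bot.read_camera("wrist")["pixels"]
f=lambda i,x,y,n:cv2.resize(i[y:y+n,x:x+n],(390,390),interpolation=2)
cv2.imwrite("pics/fin.png",np.hstack([f(s,225,180,110),f(w,200,20,250)]))
print(bot.current_contact_force().round(2),bot.current_clock())
```

```text
F [-0.34  0.5   1.19] 0.006477375083518365
g34.4
[([18.0, 1.8], 925)] [([27.2, 28.8], 242)] 35.6667
[0.41 0.13 0.62] 36.3167
```

View pics/fin.png

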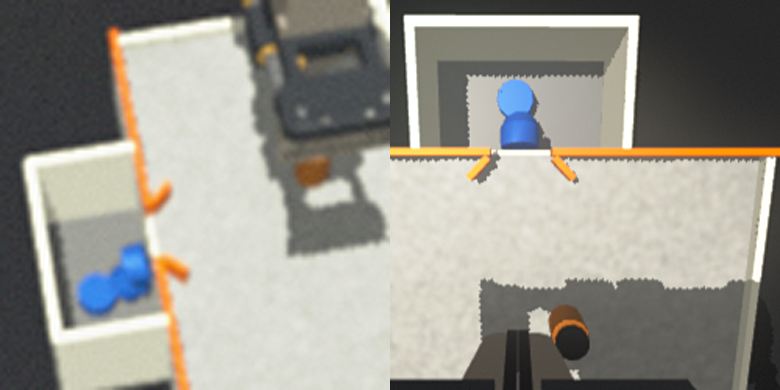

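The third cap rests on the second against the gate-side wall, so I check its height from directly above and in two views.

Run:
```python
from h import *
bot.goto(Wd([-.05,0],.20),GR)
w=bot.read_camera("wrist"); cv2.imwrite("pics/f_w.png",w["pixels"]); 
bot.goto(Wd([-.11,0],.30),GR)
s=bot.read_camera("scene")["pixels"]
cv2.imwrite("pics/f_s.png",cv2.resize(s[215:275,225:285],(600,600),interpolation=2))
cv2.imwrite("pics/f_w2.png",cv2.resize(w["pixels"][90:240,200:360],(800,750)[:2] and (640,600),interpolation=2))
print(bot.current_clock())
np.savez("fw.npz",**w)
```

```text
37.225
```

View pics/f_w2.png

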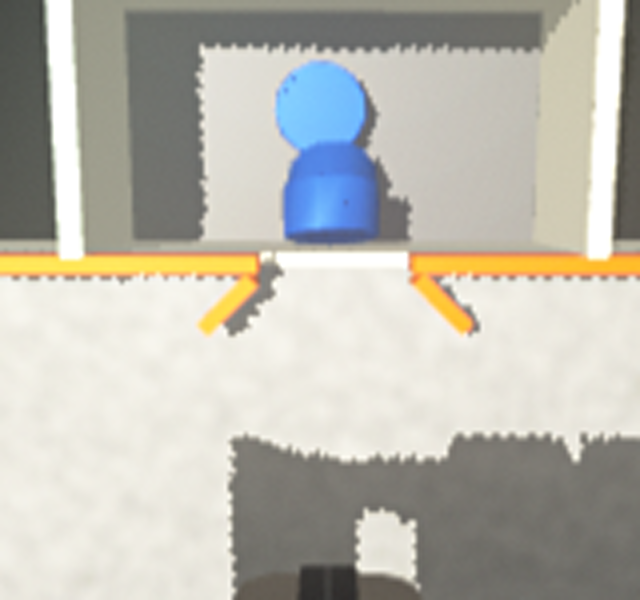

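View pics/f_s.png

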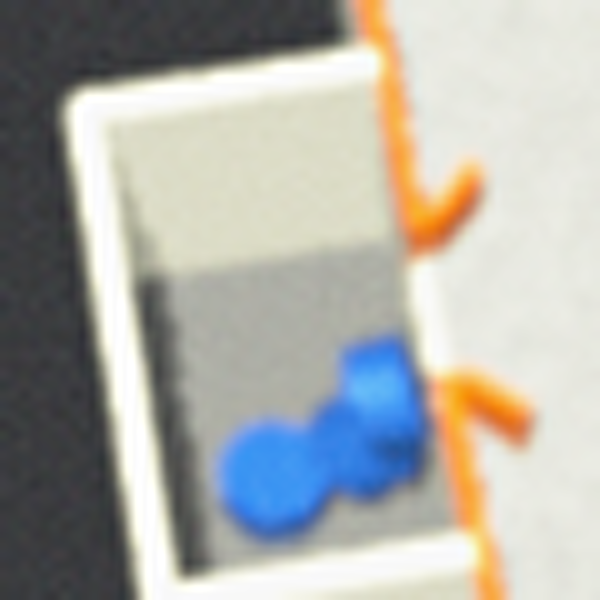

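Run:
```python
from h import *
w=dict(np.load("fw.npz")); s=bot.read_camera("scene")
P=lambda c:np.diag([c["fx"],c["fy"],1.])@np.c_[c["R"],c["t"]]+np.array([[c["cx"]],[c["cy"]],[0]])*np.c_[c["R"],c["t"]][2]
def tri(a,b):
    X=cv2.triangulatePoints(P(w),P(s),np.array(a,float).reshape(2,1),np.array(b,float).reshape(2,1)).ravel();X=X[:3]/X[3]
    return T(X).round(4),X[2].round(4),proj(w,X)-a,proj(s,X)-b
print("check: slot corner far-left/right", )
print("third",tri([282.75,142],[263.3,254]))
print("first top",tri([200+321/4,90+106/4],[225+27.2,215+47.4]))
print("gate wall gap edge L top",tri([200+259/4,90+254/4],[225+44.0,215+38.2]),"R",tri([200+411/4,90+254/4],[225+41.5,215+24.5]))
```

```text
check: slot corner far-left/right
third (array([0.01, 0.  ]), np.float64(0.041), array([[ 0.04536449, -0.5995605 ]]), array([[ 0.12136803, -0.01294926]]))
first top (array([0.0376, 0.0028]), np.float64(0.0138), array([[ 0.04270409, -0.23476739]]), array([[0.05149238, 0.00097327]]))
gate wall gap edge L top (array([-0.0005,  0.0178]), np.float64(0.0746), array([[ 0.00955419, -0.36061221]]), array([[ 0.06731566, -0.01137415]])) R (array([-0.0012, -0.0197]), np.float64(0.0703), array([[-0.00183219,  0.05608045]]), array([[-0.0104066 ,  0.00168361]]))
```

The third cap's centre comes out at x≈10 mm. Its visible surface is at z≈41 mm, or up to about 50 mm allowing for the bias seen on known heights. On geometry, its centre can be no higher than about 46 mm, standing on edge on a cap, so it is below 55 mm. Last I check that everything is at rest and the vial hasn't moved.

Run:
```python
from h import *
bot.goto([.515,.085,.33],rot(np.radians(-118)))
a=caps("scene"); w0=bot.read_camera("wrist")["pixels"]; bot.hold(1.0); b=caps("scene"); w=bot.read_camera("wrist")["pixels"]
print(a,b,cv2.absdiff(w0,w)[30:230,150:420].max())
r=cv2.imread("pics/wrist1.png"); d=cv2.absdiff(r,w).max(2); print("vial patch diff",d[163:192,292:318].max(), "static pixels>40 in tray:",blobs((d[30:230,150:420]>60).astype(np.uint8),20))
c=bot.read_camera("top"); cv2.imwrite("pics/endtop.png",c["pixels"])
t0=cv2.imread("pics/top0.png"); print("bottle/rack diff",[cv2.absdiff(t0,c["pixels"])[y:y+50,x:x+60].max() for x,y in((90,240),(398,210))])
print(bot.current_contact_force().round(2),bot.current_clock())
```

```text
[([27.2, 28.8], 243)] [([27.2, 28.8], 244)] 110
vial patch diff 4 static pixels>40 in tray: [([133.2, 50.9], [123, 34, 25, 32, 545]), ([73.1, 113.4], [62, 104, 22, 20, 333]), ([191.7, 117.0], [182, 108, 20, 19, 305]), ([105.0, 153.6], [95, 145, 21, 18, 292])]
bottle/rack diff [np.uint8(226), np.uint8(34)]
[-0.01 -0.77  0.6 ] 38.7833
```

Run:
```python
from h import *
w0=bot.read_camera("wrist")["pixels"]; bot.hold(.5); w=bot.read_camera("wrist")["pixels"]
d=cv2.absdiff(w0,w).max(2)[30:230,150:420]; print(d.max(), blobs((d>20).astype(np.uint8),1))
```

```text
73 [([183.5, 3.5], [182, 3, 4, 2, 8]), ([83.0, 18.0], [83, 18, 1, 1, 1]), ([85.0, 63.0], [85, 63, 1, 1, 1]), ([19.0, 78.0], [19, 78, 1, 1, 1]), ([246.0, 106.0], [246, 106, 1, 1, 1]), ([25.0, 147.0], [25, 147, 1, 1, 1]), ([170.0, 177.5], [170, 177, 1, 2, 2])]
```

View pics/endtop.png

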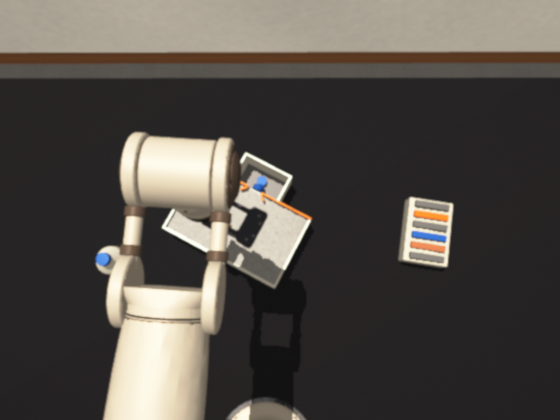

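Only shadow-edge flicker differs, with none on the caps. In the top view the bottle is where it was (blue cap px 103,259), half hidden by the arm, and the rack is unchanged. I hand in.

Run:
```python
from workcell import bot
bot.job_done(); print(bot.current_clock())
```

```text
the job is handed in; nothing more can be done
the job is handed in; nothing more can be done
```

All three blue caps are in the slot, and I handed the job in at about 39 s on the robot's clock. I swept them one at a time, in the order A, C, B. Each went to a spot in front of the gate with the fingertips slightly open, and I checked its position there in the camera images. I then pushed it straight through the gate, closing the fingertips for the last stretch.

**Caps:** no cap was left on the deck, and no movement was seen in the slot over repeated pictures. The first lies flat and the second leans on it. The third stands on edge on the second against the gate-side wall. The two-view measurement puts the third's centre at x ≈ 10 mm and its visible surface at z ≈ 41 mm. That measurement reads 5–10 mm too low on known heights, but even corrected it is about 50 mm, under the 55 mm limit. By geometry the centre can be no higher than about 46 mm.

**Other objects:** the vial's image patch was unchanged from the first look, and the rack looks unmoved. In the last top view the bottle's body was half hidden by the arm, so its automatic check did not work. Its visible blue cap was in its original place.

**Contact:** the force read at the end of each push stayed under about 1.5 N. The robot was clear of everything at the end.

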